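# Undo the shaker's left-hand hold-down knob and take the dish tray out

### The job

The shaker run is over: unlock the dish tray by undoing the orange hold-down knob all the way up to its stop (left-hand thread: it loosens clockwise, seen from above), then draw the tray out from under the bridge by its black handle and set it flat on the middle of the blue mat. Do not let the tray go while it is still well above the mat, leave the knob undone, and disturb nothing else on the bench.

Things in the scene. Friction and masses are not known exactly. Their poses are not given: they have to be found in the camera images.
- shaker: White orbital shaker fixed to the bench, 235 x 200 mm, left or right of the mat. Origin: underside centre, z up; the tray slides out over its open -x side (yaw within 0.25 rad of the robot's x). Aluminium platform top at z = 55 mm; guide rails 9 mm high along y = +-78 to 85 mm, with 3 mm play for the tray; stop behind the tray at x = +109 mm
- bridge (a point): Middle of the top of the shaker's grey bridge, at x = +85 mm, y = 0 in the shaker's frame, 103 mm above the bench, below the knob. The bridge crosses over the tray's rear end, x = +70 to +100 mm, y = +-97 mm; its underside is 87 mm above the bench
- knob_grip (a point): Point on the axis of the hold-down knob, at grip height: black disc, diameter 48 mm, with an upright orange bar on it 56 mm long, 13 mm thick, 30 mm high. Point 20 mm above the disc, 10 mm below the bar's top; bar along the point's x, turning with it; z up. Left-hand thread: RISES 2.5 mm per radian turned clockwise seen from above. 144 mm above the bench when tightest, 154 mm at its upper stop
- pin_tip (a point): Lower end of the 10 mm steel locking pin below the knob, which rises with it: about 8 mm deep in the tray's 15 mm hole when tightest, about 2 mm clear above the plate at the upper stop, 4.0 rad of turning later. The knob starts 0 to 0.9 rad from tightest, so it takes several grasps; turning needs about 0.15 N m, it stays where left, and resistance rises sharply at the stop
- tray: Grey dish tray, loose, 0.25 to 0.55 kg: plate 190 x 150 x 10 mm with two fixed clear 60 mm dishes (tops 25 mm above its underside) either side of a handle. Origin: in its underside, below the handle; plate x = -85 to +105, y = +-75 mm; lock hole at x = +85. Starts on the shaker's platform, origin over the shaker's, axes parallel; clear of the bridge once slid 40 mm towards the shaker's -x
- tray_handle (a point): Middle of the tray's black handle bar, 58 mm above the tray's underside, over its origin and near its centre of mass. Bar 78 mm long along the tray's x, 14 mm thick, 20 mm high (10 mm above and below this point), on a steel post 31 mm either side of the middle; 33 mm of room below the bar down to the dishes beside it
- mat: Blue mat with a white outline, fixed, 210 x 200 mm, 3 mm thick. Origin: underside centre. The tray may lie on it at any yaw
- beaker: Bystander: small glass beaker 44 mm wide, 58 mm high, behind the work. Origin: underside
- wash_bottle: Bystander: wash bottle with red cap and bent spout, 241 mm high, at the back. Origin: underside
- bench_timer: Bystander: white bench timer 62 x 66 x 18 mm, left of the work. Origin: underside
- mouse: Bystander: black mouse 113 x 62 x 42 mm, back right. Origin: underside
- conical_tube: Bystander: lying capped conical tube 114 mm long, blue cap, front left. Origin: underside

How it is judged:
By the outcome, as a careful person would: the job done as asked, in the order asked, and still so for the second after the job is handed in, with the robot touching nothing.
It also fails if it takes over 72 s, if anything falls off the work surface, if the arm or the gripper's body presses on something with over 40 N, if the wrist force passes 120 N, or if a joint passes its speed limit or range.

### The arm

A 7-joint arm with a two-finger parallel gripper is mounted at the origin on a cart in front of the work surface, level with it; the furniture and walls round the work are solid. World frame = base frame: x ahead of the robot, y to its left, z up, the work surface at z = 0. Lengths are in m, angles in rad, forces in N, time in s.
With the tool pointing down it reaches from about 0.4 to 0.875 m from the base axis. Payload 19.3 kg.
Tool frame: the origin (TCP) lies at the very end of the fingers, on their centre line; the grasp point (between the pads) lies 19 mm behind it; z points along the fingers, y is the direction in which the jaws open and shut (so a half turn about z gives the same grasp; the last joint's range is limited). The gripper opens to 85 mm and grips with 20 to 120 N. Pads are 22 mm wide; open, the fingers measure 114 mm over their backs; the gripper's body (76 mm by 85 mm) begins 54 mm behind the grasp point. The pads swing forward as they close: fully open they stand 13 mm farther back than shut.
Start: joints at [-1.413, 0.521, -0.036, 1.599, 0.021, 1.021, -0.113], TCP at [0.141, 0.609, 0.231] pointing down, gripper open.
Joint ranges: [-2.91, 2.91], [-0.3, 2.13], [-1.5, 1.42], [0.17, 2.43], [-1.26, 4.41], [0.16, 1.93], [-2.52, 2.52]. Speed limits (rad/s): [1.89, 1.89, 2.39, 2.39, 3.01, 3.01, 3.01].

### API

Orientations are given as [roll, pitch, yaw] about the fixed x, y, z axes, in that order (R = Rz(yaw) Ry(pitch) Rx(roll)).
In Python, from workcell import bot gives the robot as it stands. The module is installed in compiled form; this text tells all that it offers.
- The arm moves only by the shell command python3 -m inch 'ROWS' [FORCE]. ROWS is JSON, a list of rows, each an object of numbers: "dx", "dy", "dz": the shift along the tool's x, y, z in mm; "rx", "ry", "rz": the turn, a rotation vector about the tool's x, y, z in rad; "hand": the closure, from -1 (fully open) to 1 (shut), so that 0 is half open. In form: [{"dx": .., "dy": .., "dz": .., "rx": .., "ry": .., "rz": .., "hand": ..}, ...]. A call has 1 to 10 rows; each row shifts and turns the commanded pose from where the row before left it, along the tool's axes as they then stand; what a row does not reach is not made up. A row lasts 1/10 s, in which the tool goes at most 50 mm and 8.59 degrees, less where a joint would pass 70% of its speed; a pose out of reach is approached as far as the arm can. A call with a gripper value outside its range is refused whole. The fingers move at their own pace and stop on an object; FORCE is the grip in N (left out, the last holds). Time passes only in rows, so rows that do not move let the fingers close. It gives the time, the measured TCP pose, the force and the opening at its end, in the units of the state.
- bot.observe(): the state, without advancing time (a new reading comes with each control period).
- bot.grab_frame(name): name is "side" or "top" or "wrist"; returns (picture, depth): 384x512x3 uint8, red, green, blue; 384x512 float32, m along the optical axis (not along the pixel's ray), 0 where there is no reading.
- bot.get_calibration(name): a dict with "vertical_fov" (degrees; the focal length in pixels is half the picture's height over the tangent of half this angle, whatever the lens; pixels are square), "cx", "cy" (the principal point, pixels), "origin" and "orientation" of the camera in the world. Camera axes: x right, y down, z forward; pixel columns grow to the right and rows downward; lengths in m; the calibration is good to about 2 mm. A picture is of the moment at which its call begins: read the wrist's pose just before it. get_calibration takes no time and is no camera call; for the wrist camera it gives the pose at the moment of the call.
- bot.job_done(): hands the job in, once; it reports no verdict.
Trained networks look in the newest picture that a camera, given by its name, has taken for a name from the list of things; names that differ only in an ending like _2 or _b are one class to them, and where a whole thing is asked for, a point or a joint stands for the part that bears it (a point fixed in the world has none). Each returns a list of dicts, best first, with "score" (0 to 1); they miss things now and then, are a little off and sometimes report something else, mostly with a low value. They report only what shows in the picture. A call takes as long as a camera call.
- bot.trace(camera, target): "region" (384x512 bool, what is visible of it) and "box" ([left, top, right, bottom] in pixels, round what is visible of it).
- bot.tip_of(camera, target): "centre" ([row, column] in pixels: a listed point, or the origin of a listed thing).
The state is a dict: "clock": time; "qpos": joint angles; "qd": joint speeds; "joint_efforts": joint torques, N m; "position": TCP position; "tool_rot": TCP orientation; "force": force on the tool from outside, world axes, zero at the start; "moment": the same for the moment, N m; "grip_width": finger opening in m.
Only numpy, scipy, OpenCV 4.12 (cv2) and the standard library are available. Lean on these libraries where they do the work, as an engineer would, in place of code of your own. Each camera call takes 0.05 s, during which the arm holds its last target.

## Working session

There is one attempt and no reset: what is moved stays moved. The work goes in short steps, Python scripts to look and compute and a shell command to move; the robot and the scene stay as the last step left them, time stands still between calls to the robot, and variables do not carry over. Pictures are saved under pics/ and viewed, and the job is handed in when it is done.

```bash
mkdir -p pics
cat > h.py <<'E'
import numpy as np, cv2
from workcell import bot
from scipy.spatial.transform import Rotation as R
def rot(o):
    o=np.array(o,float)
    if o.shape==(3,3): return o
    if o.size==4: return R.from_quat(o).as_matrix()
    return R.from_euler('xyz',o).as_matrix()
def cal(n):
    c=bot.get_calibration(n); f=192/np.tan(np.radians(c['vertical_fov'])/2)
    return f,c['cx'],c['cy'],np.array(c['origin']),rot(c['orientation'])
def ray(n,r,c,C=None):
    f,cx,cy,o,M=C or cal(n); return o,M@np.array([(c-cx)/f,(r-cy)/f,1])
def atz(n,r,c,z,C=None):
    o,d=ray(n,r,c,C); return o+d*(z-o[2])/d[2]
def proj(n,p,C=None):
    f,cx,cy,o,M=C or cal(n); q=M.T@(np.array(p)-o); return f*q[1]/q[2]+cy,f*q[0]/q[2]+cx
def cloud(n,d,C=None):
    f,cx,cy,o,M=C or cal(n); v,u=np.mgrid[:384,:512]
    return np.stack([(u-cx)/f*d,(v-cy)/f*d,d],-1)@M.T+o
def save(n,fn):
    p,d=bot.grab_frame(n); cv2.imwrite('pics/'+fn,p[...,::-1]); return p,d
E
python3 - <<'E'
from h import *
s=bot.observe(); print(s)
for n in ['side','top','wrist']:
    C=bot.get_calibration(n); print(n,C)
    p,d=save(n,n+'0.png'); np.save(n+'0.npy',d)
    c=cal(n)
    for t in ['bridge','knob_grip','tray_handle','mat','shaker']:
        r=bot.tip_of(n,t)
        for k in r[:2]:
            print(n,t,k['score'],k['centre'])
E
```

```text
{'clock': 0.0, 'qpos': array([-1.41321083,  0.52204417, -0.03632946,  1.5999832 ,  0.02117756,
        1.02113244, -0.11281284]), 'qd': array([ 5.98145657e-04, -1.23976710e-03, -1.27968268e-03,  1.13262748e-03,
        6.62353707e-05, -6.32991340e-04,  3.16532176e-04]), 'joint_efforts': array([-5.87897848e-04, -9.27112412e+01,  1.97974496e+00, -3.69937992e+01,
        1.77438481e-02,  8.36632331e-03,  3.40574059e-05]), 'position': array([0.14109024, 0.6085163 , 0.23071581]), 'tool_rot': array([-3.14041136e+00,  6.52458686e-05,  2.91377399e+00]), 'force': array([ 0.34016007, -0.55565869,  0.58528278]), 'moment': array([-0.01747499, -0.02819778,  0.00232254]), 'grip_width': 0.08546966231308382}
side {'vertical_fov': 56.06605739041965, 'cx': 246.5435086704368, 'cy': 195.07885840235866, 'origin': array([ 0.63476525, -0.80246908,  0.81676033]), 'orientation': array([-2.22617017e+00,  1.29143546e-03,  5.00967118e-02])}
side bridge 0.82 [181.0, 252.6]
side knob_grip 0.59 [171.4, 253.3]
side tray_handle 0.66 [177.7, 225.0]
side tray_handle 0.62 [164.2, 210.0]
side mat 0.76 [264.4, 221.8]
side shaker 0.83 [204.1, 228.0]
top {'vertical_fov': 56.117024468054346, 'cx': 254.45961733731082, 'cy': 196.13992059884902, 'origin': array([0.44396415, 0.12412025, 1.08311894]), 'orientation': array([-2.97146073,  0.01427563, -1.57051047])}
top bridge 0.62 [197.6, 230.8]
top bridge 0.48 [144.3, 356.4]
top knob_grip 0.7 [196.7, 230.2]
top knob_grip 0.33 [143.6, 362.7]
top tray_handle 0.57 [228.5, 228.4]
top mat 0.57 [228.4, 323.9]
wrist {'vertical_fov': 58.47719735985097, 'cx': 253.7151007097639, 'cy': 185.58464033055577, 'origin': array([0.07744009, 0.6237066 , 0.37388361]), 'orientation': array([ 2.88017649e+00, -2.36304283e-04,  1.34301033e+00])}
```

```bash
python3 -c "
import cv2
for n in ['top','side']:
    i=cv2.imread(f'pics/{n}0.png'); cv2.imwrite(f'pics/{n}0c.png',cv2.resize(i,(800,600)))
"
```

```text
(no output)
```

View pics/top0c.png

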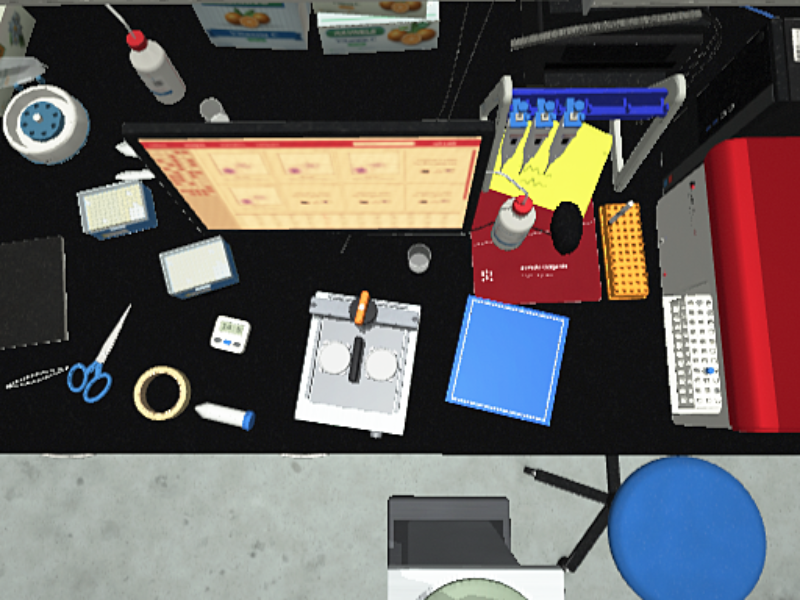

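View pics/side0c.png

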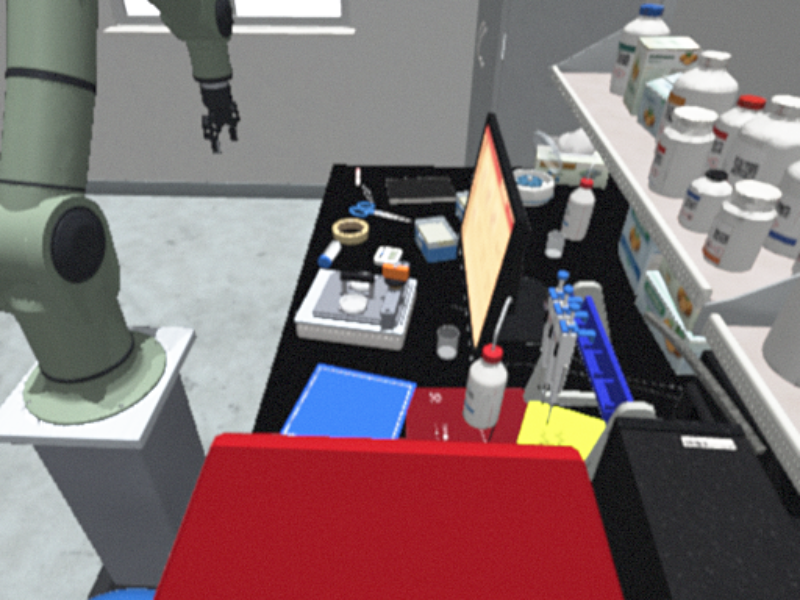

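The top view shows the shaker left of the mat: knob at about (row 198, col 231), handle at (229, 228), mat at (230, 324). The knob sits close to the monitor. Next I'll measure these.

Run:
```python
from h import *
C=cal('top'); d=np.load('top0.npy'); P=cloud('top',d,C); img=cv2.imread('pics/top0.png')
hsv=cv2.cvtColor(img,cv2.COLOR_BGR2HSV)
v,u=np.mgrid[:384,:512]
def rect(m,z,name):
    pts=np.array([atz('top',r,c,z,C)[:2] for r,c in zip(*np.nonzero(m))]).astype(np.float32)
    q=cv2.minAreaRect(pts*1000); print(name,len(pts),'rect',q,'mean',pts.mean(0)*1000,'depthz',np.median(P[m][:,2])*1000)
blue=(hsv[...,0]>100)&(hsv[...,0]<125)&(hsv[...,1]>120)&(u>280)&(u<370)&(v>185)&(v<275)
rect(blue,0.003,'mat')
org=(hsv[...,0]>5)&(hsv[...,0]<22)&(hsv[...,1]>130)&(hsv[...,2]>120)&(v>180)&(v<215)&(u>215)&(u<245)
rect(org&(P[...,2]>0.14),0.160,'bar'); print(np.sort(P[org][:,2]*1000)[::10])
hd=(P[...,2]>0.108)&(P[...,2]<0.135)&(v>205)&(v<255)&(u>215)&(u<245)
rect(hd,0.123,'handle')
sh=(P[...,2]>0.04)&(P[...,2]<0.13)&(v>180)&(v<285)&(u>180)&(u<275)
rect(sh&(P[...,2]<0.06),0.055,'shaker plate')
br=(P[...,2]>0.095)&(P[...,2]<0.11)&(v>180)&(v<215)&(u>190)&(u<275)
rect(br,0.103,'bridge')
# monitor
mo=(P[...,2]>0.06)&(P[...,0]<0.80)&(P[...,0]>0.3)&(np.abs(P[...,1]-0.2)<0.35)
for z0 in np.arange(0.02,0.5,0.04):
    m=(P[...,2]>z0)&(P[...,2]<z0+.04)&(P[...,1]>0.05)&(P[...,1]<0.35)&(P[...,0]>0.6)
    if m.sum(): print('z',z0,'min x',np.percentile(P[m][:,0],2),m.sum())
for t in ['wrist']:
  pass
```

```text
mat 4439 rect ((541.9061279296875, -76.98966979980469), (211.39483642578125, 242.09805297851562), 76.6881332397461) mean [526.5858  -69.96486] depthz 2.6066041225984993
bar 83 rect ((601.1282958984375, 198.24197387695312), (12.71500301361084, 53.605953216552734), 76.68335723876953) mean [600.8187 198.1951] depthz 152.96796947777358
[ -1.62418118 149.78243038 150.76013966 151.40327314 152.49077376
 152.9848926  153.37789183 154.21200185 155.40394048]
handle 170 rect ((532.2133178710938, 207.37423706054688), (18.06731414794922, 105.74067687988281), 78.06681823730469) mean [521.973  209.5395] depthz 121.82435521297258
shaker plate 1605 rect ((518.5433959960938, 211.10357666015625), (197.23379516601562, 235.07107543945312), 81.6192398071289) mean [472.3364 213.934 ] depthz 54.592995527875445
bridge 579 rect ((601.8896484375, 198.63534545898438), (192.81488037109375, 30.789085388183594), 81.6404037475586) mean [601.8606  198.11603] depthz 102.30307224103453
z 0.02 min x 0.6152906562304399 1039
z 0.06 min x 0.621848654570084 2017
z 0.09999999999999999 min x 0.6016965188129767 1680
z 0.13999999999999999 min x 0.6077346163837821 847
z 0.17999999999999997 min x 0.7791714896184809 881
z 0.21999999999999995 min x 0.7843015501361135 1003
z 0.25999999999999995 min x 0.7897266408652656 1145
z 0.3 min x 0.7951566186735325 1510
z 0.33999999999999997 min x 0.8002710136401189 1645
z 0.37999999999999995 min x 0.8021530446242366 642
```

```bash
r='{"dx":-27,"dy":-14.8}'; python3 -m inch '[{"dx":-27,"dy":-14.8},{"dx":-27,"dy":-14.8},{"dx":-27,"dy":-14.8},{"dx":-27,"dy":-14.8},{"dx":-27,"dy":-14.8},{"dx":-27,"dy":-14.8},{"dx":-27,"dy":-14.8},{"dx":-27,"dy":-14.8},{"dx":-27,"dy":-14.8},{"dx":-27,"dy":-14.8}]' 60; python3 -m inch '[{"dx":-27,"dy":-14.8},{"dx":-27,"dy":-14.8},{"dx":-27,"dy":-14.8},{"dx":-27,"dy":-14.8},{"dx":-27,"dy":-14.8},{"dx":-27,"dy":-14.8},{"dx":-27,"dy":-14.8},{"dx":-27,"dy":-14.8},{"dx":-27,"dy":-14.8},{"dx":-27,"dy":-14.8},{}]' || python3 -m inch '[{"dx":-27,"dy":-14.8},{"dx":-27,"dy":-14.8},{"dx":-27,"dy":-14.8},{"dx":-27,"dy":-14.8},{"dx":-27,"dy":-14.8},{"dx":-27,"dy":-14.8},{"dx":-27,"dy":-14.8},{"dx":-27,"dy":-14.8},{"dx":-27,"dy":-14.8},{"dx":-27,"dy":-14.8}]'
python3 - <<'E'
from h import *
s=bot.observe(); print(s)
C=cal('wrist'); p,d=save('wrist','w1.png'); np.save('w1.npy',d); np.save('w1C.npy',np.array(C,dtype=object),allow_pickle=True)
for t in ['bridge','knob_grip','tray_handle']:
    for k in bot.tip_of('wrist',t)[:2]:
        z={'bridge':.103,'knob_grip':.145,'tray_handle':.113}[t]
        print(t,k['score'],k['centre'],atz('wrist',*k['centre'],z,C))
E
```

```text
{'clock': 0.9, 'qpos': array([-1.41321828,  0.52136634, -0.03629849,  1.59950779,  0.02120852,
        1.02108871, -0.11281112]), 'qd': array([ 1.52890920e-03,  3.85728688e-07,  1.75190697e-04, -3.67110444e-04,
        7.24103503e-04,  1.77360530e-03, -1.12585597e-03]), 'joint_efforts': array([ 3.66696995e-04, -9.26882243e+01,  1.97882988e+00, -3.70242870e+01,
        1.80943497e-02,  1.97561065e-03, -2.40585229e-05]), 'position': array([0.14115906, 0.60884494, 0.23130899]), 'tool_rot': array([3.14157740e+00, 6.09766065e-06, 2.91376384e+00]), 'force': array([0.83998851, 0.01097016, 0.24482493]), 'moment': array([-0.01672187,  0.04915042,  0.01638559]), 'grip_width': 0.085928994099709}schema error: expected keys dx, dy, dz, rx, ry, rz, hand
schema error: expected keys dx, dy, dz, rx, ry, rz, hand
schema error: expected keys dx, dy, dz, rx, ry, rz, hand
```

View pics/w1.png

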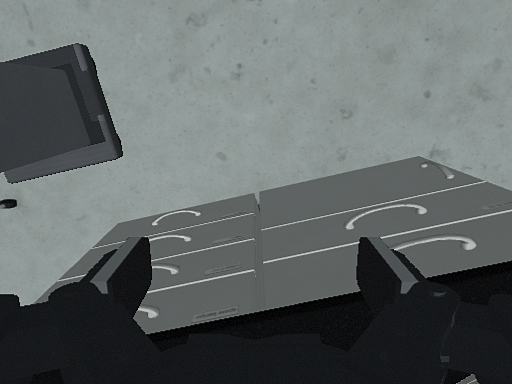

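Each row must contain every key, so nothing moved. The wrist picture only shows the floor and drawers. I'll retype the rows.

```bash
python3 -m inch '[{"dx":-27,"dy":-14.8,"dz":0,"rx":0,"ry":0,"rz":0,"hand":-1},{"dx":-27,"dy":-14.8,"dz":0,"rx":0,"ry":0,"rz":0,"hand":-1},{"dx":-27,"dy":-14.8,"dz":0,"rx":0,"ry":0,"rz":0,"hand":-1},{"dx":-27,"dy":-14.8,"dz":0,"rx":0,"ry":0,"rz":0,"hand":-1},{"dx":-27,"dy":-14.8,"dz":0,"rx":0,"ry":0,"rz":0,"hand":-1},{"dx":-27,"dy":-14.8,"dz":0,"rx":0,"ry":0,"rz":0,"hand":-1},{"dx":-27,"dy":-14.8,"dz":0,"rx":0,"ry":0,"rz":0,"hand":-1},{"dx":-27,"dy":-14.8,"dz":0,"rx":0,"ry":0,"rz":0,"hand":-1},{"dx":-27,"dy":-14.8,"dz":0,"rx":0,"ry":0,"rz":0,"hand":-1},{"dx":-27,"dy":-14.8,"dz":0,"rx":0,"ry":0,"rz":0,"hand":-1}]' 60 && python3 -m inch '[{"dx":-27,"dy":-14.8,"dz":0,"rx":0,"ry":0,"rz":0,"hand":-1},{"dx":-27,"dy":-14.8,"dz":0,"rx":0,"ry":0,"rz":0,"hand":-1},{"dx":-27,"dy":-14.8,"dz":0,"rx":0,"ry":0,"rz":0,"hand":-1},{"dx":-27,"dy":-14.8,"dz":0,"rx":0,"ry":0,"rz":0,"hand":-1},{"dx":-27,"dy":-14.8,"dz":0,"rx":0,"ry":0,"rz":0,"hand":-1},{"dx":-27,"dy":-14.8,"dz":0,"rx":0,"ry":0,"rz":0,"hand":-1},{"dx":-27,"dy":-14.8,"dz":0,"rx":0,"ry":0,"rz":0,"hand":-1},{"dx":-27,"dy":-14.8,"dz":0,"rx":0,"ry":0,"rz":0,"hand":-1},{"dx":-27,"dy":-14.8,"dz":0,"rx":0,"ry":0,"rz":0,"hand":-1},{"dx":0,"dy":0,"dz":0,"rx":0,"ry":0,"rz":0,"hand":-1}]'
cat > look.py <<'E'
import sys
from h import *
s=bot.observe(); print({k:np.round(s[k],4) for k in ['clock','qpos','position','tool_rot','force','moment','grip_width']})
C=cal('wrist'); p,d=save('wrist',sys.argv[1]+'.png'); np.save(sys.argv[1]+'.npy',d); np.save(sys.argv[1]+'C.npy',np.array(C,dtype=object),allow_pickle=True)
for t in ['bridge','knob_grip','tray_handle']:
    for k in bot.tip_of('wrist',t)[:2]:
        z={'bridge':.103,'knob_grip':.145,'tray_handle':.113}[t]
        print(t,k['score'],k['centre'],atz('wrist',*k['centre'],z,C))
E
python3 look.py w2
```

```text
clock: 2.1
position: [0.3717, 0.4028, 0.2314]
tool_rot: [3.141, 0.0, 2.914]
force: [-0.0, 1.1, -0.2]
grip_width: 0.0853
clock: 3.1
position: [0.58, 0.2152, 0.2311]
tool_rot: [-3.14, 0.001, 2.909]
force: [-0.2, 0.1, -0.3]
grip_width: 0.0854
{'clock': np.float64(3.1), 'qpos': array([-0.5108,  0.5129,  0.0862,  1.6228, -0.0477,  1.0077,  0.9278]), 'position': array([0.58  , 0.2152, 0.2311]), 'tool_rot': array([-3.1403e+00,  1.5000e-03,  2.9088e+00]), 'force': array([-0.1554,  0.0661, -0.3448]), 'moment': array([-0.0487,  0.0108,  0.0095]), 'grip_width': np.float64(0.0854)}
bridge 0.66 [210.7, 242.9] [0.60597676 0.1997905  0.103     ]
bridge 0.44 [95.4, 483.0] [0.55791781 0.40014179 0.103     ]
knob_grip 0.7 [226.0, 237.9] [0.60240863 0.19835877 0.145     ]
tray_handle 0.9 [104.1, 226.3] [0.51893134 0.20884999 0.113     ]
```

View pics/w2.png

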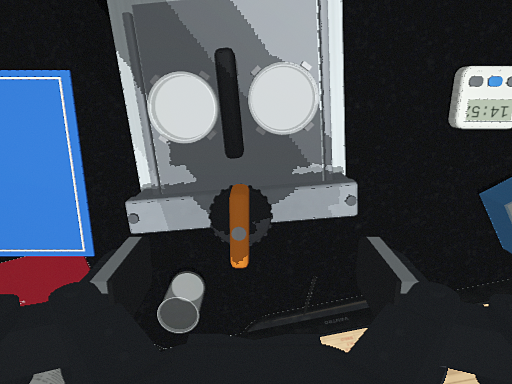

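The bar is at about (225, 240) and nearly upright in the picture. The handle is at (104, 228) and the beaker at (180, 305), which is low. I'll measure the bar angle and height.

Run:
```python
from h import *
C=tuple(np.load('w2C.npy',allow_pickle=True)); d=np.load('w2.npy'); img=cv2.imread('pics/w2.png'); hsv=cv2.cvtColor(img,cv2.COLOR_BGR2HSV)
P=cloud('wrist',d,C); v,u=np.mgrid[:384,:512]
o=(hsv[...,0]>4)&(hsv[...,0]<25)&(hsv[...,1]>130)&(v>175)&(v<275)&(u>220)&(u<260)
z=P[...,2]; print(np.percentile(z[o],[5,25,50,75,95]))
t=o&(z>np.percentile(z[o],80)-.004)
zt=np.median(z[t]); print('top z',zt,t.sum(), cv2.minAreaRect((P[t][:,:2]*1000).astype(np.float32)))
h=(z>.115)&(z<.13)&(v<170)&(u>200)&(u<260); print('handle',np.median(z[h]),cv2.minAreaRect((P[h][:,:2]*1000).astype(np.float32)))
b=(z>.098)&(z<.107)&(v>170)&(v<245); print('bridge',np.median(z[b]),cv2.minAreaRect((P[b][:,:2]*1000).astype(np.float32)))
```

```text
[0.13291783 0.15143044 0.15333197 0.15407863 0.15493898]
top z 0.1536331254161796 1164 ((571.9828491210938, 207.52061462402344), (14.09488296508789, 120.02571868896484), 74.20844268798828)
handle 0.12248027185057331 ((519.7644653320312, 210.9459686279297), (14.136303901672363, 77.8192138671875), 81.62948608398438)
bridge 0.10286435558847165 ((603.79638671875, 198.55862426757812), (192.7353973388672, 30.77561378479004), 81.68077850341797)
```

```bash
python3 -m inch '[{"dx":-13.1,"dy":-5.5,"dz":15,"rx":0,"ry":0,"rz":0,"hand":-1},{"dx":-13.1,"dy":-5.4,"dz":15,"rx":0,"ry":0,"rz":0,"hand":-1},{"dx":0,"dy":0,"dz":15,"rx":0,"ry":0,"rz":0,"hand":-1},{"dx":0,"dy":0,"dz":15,"rx":0,"ry":0,"rz":0,"hand":-0.4},{"dx":0,"dy":0,"dz":15,"rx":0,"ry":0,"rz":0,"hand":-0.4},{"dx":0,"dy":0,"dz":15,"rx":0,"ry":0,"rz":0,"hand":-0.4},{"dx":0,"dy":0,"dz":8,"rx":0,"ry":0,"rz":0,"hand":-0.4},{"dx":0,"dy":0,"dz":5,"rx":0,"ry":0,"rz":0,"hand":-0.4},{"dx":0,"dy":0,"dz":0,"rx":0,"ry":0,"rz":0,"hand":-0.4},{"dx":0,"dy":0,"dz":0,"rx":0,"ry":0,"rz":0,"hand":-0.4}]' 60; python3 look.py w3
```

```text
clock: 4.3
position: [0.6007, 0.2026, 0.1288]
tool_rot: [3.141, 0.001, 2.914]
force: [-0.6, -0.1, 0.0]
grip_width: 0.0596
{'clock': np.float64(4.3), 'qpos': array([-0.4663,  0.654 ,  0.0718,  1.6655, -0.0594,  0.8235,  0.974 ]), 'position': array([0.6007, 0.2026, 0.1288]), 'tool_rot': array([3.1413e+00, 6.0000e-04, 2.9138e+00]), 'force': array([-0.5858, -0.0728,  0.0135]), 'moment': array([ 0.0747,  0.0119, -0.0345]), 'grip_width': np.float64(0.0596)}
knob_grip 0.96 [268.1, 249.3] [0.60342934 0.20026768 0.145     ]
tray_handle 0.67 [56.5, 230.5] [0.51948839 0.21124872 0.113     ]
```

View pics/w3.png

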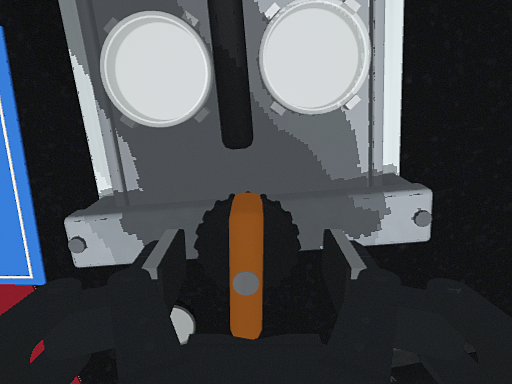

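The bar lies centred between the jaws at about column 246, a few mm off. I'll correct that and close.

```bash
python3 -m inch '[{"dx":-3.5,"dy":-2.5,"dz":0,"rx":0,"ry":0,"rz":0,"hand":-0.4},{"dx":0,"dy":0,"dz":0,"rx":0,"ry":0,"rz":0,"hand":1},{"dx":0,"dy":0,"dz":0,"rx":0,"ry":0,"rz":0,"hand":1},{"dx":0,"dy":0,"dz":0,"rx":0,"ry":0,"rz":0,"hand":1},{"dx":0,"dy":0,"dz":0,"rx":0,"ry":0,"rz":0,"hand":1},{"dx":0,"dy":0,"dz":0,"rx":0,"ry":0,"rz":0,"hand":1},{"dx":0,"dy":0,"dz":0,"rx":0,"ry":0,"rz":0,"hand":1}]' 60
python3 - <<'E'
from h import *
s=bot.observe(); print({k:np.round(s[k],4) for k in ['clock','qpos','position','tool_rot','force','moment','grip_width']})
E
```

```text
clock: 5.2
position: [0.6033, 0.199, 0.1284]
tool_rot: [-3.141, -0.0, 2.914]
force: [-2.2, -3.4, 5.4]
grip_width: 0.0122
{'clock': np.float64(5.2), 'qpos': array([-0.4596,  0.6566,  0.0719,  1.6613, -0.0594,  0.826 ,  0.9804]), 'position': array([0.6033, 0.199 , 0.1284]), 'tool_rot': array([-3.1413, -0.    ,  2.9135]), 'force': array([-2.1689, -3.3696,  5.3972]), 'moment': array([-0.6247,  0.5452, -0.1037]), 'grip_width': np.float64(0.0122)}
```

```bash
python3 -m inch '[{"dx":0,"dy":0,"dz":-0.35,"rx":0,"ry":0,"rz":0.14,"hand":1},{"dx":0,"dy":0,"dz":-0.35,"rx":0,"ry":0,"rz":0.14,"hand":1},{"dx":0,"dy":0,"dz":-0.35,"rx":0,"ry":0,"rz":0.14,"hand":1},{"dx":0,"dy":0,"dz":-0.35,"rx":0,"ry":0,"rz":0.14,"hand":1},{"dx":0,"dy":0,"dz":-0.35,"rx":0,"ry":0,"rz":0.14,"hand":1},{"dx":0,"dy":0,"dz":-0.35,"rx":0,"ry":0,"rz":0.14,"hand":1}]'; python3 look.py w4
```

```text
clock: 5.8
position: [0.6037, 0.1996, 0.1306]
tool_rot: [3.14, 0.0, 2.068]
force: [1.1, -0.1, 0.3]
grip_width: 0.0122
{'clock': np.float64(5.8), 'qpos': array([-0.6074,  0.6755,  0.2983,  1.6681, -0.2505,  0.8346,  0.2958]), 'position': array([0.6037, 0.1996, 0.1306]), 'tool_rot': array([3.1405e+00, 2.0000e-04, 2.0685e+00]), 'force': array([ 1.1202, -0.1015,  0.2781]), 'moment': array([-0.106 , -0.3932,  0.1779]), 'grip_width': np.float64(0.0122)}
knob_grip 0.56 [259.3, 254.0] [0.60382573 0.19949696 0.145     ]
tray_handle 0.88 [127.2, 104.6] [0.51901309 0.21111653 0.113     ]
```

View pics/w4.png

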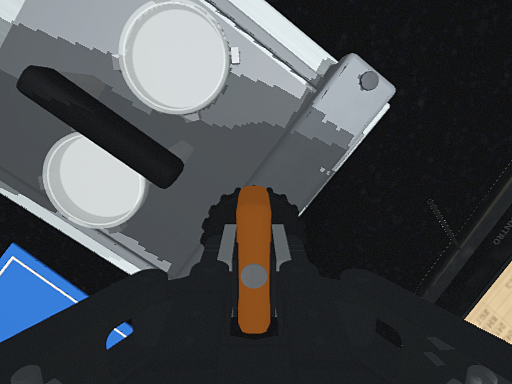

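The knob turned with the gripper: the bar is upright in the picture at column 254 while the scene has turned. I'll continue.

```bash
python3 -m inch '[{"dx":0,"dy":0,"dz":-0.35,"rx":0,"ry":0,"rz":0.14,"hand":1},{"dx":0,"dy":0,"dz":-0.35,"rx":0,"ry":0,"rz":0.14,"hand":1},{"dx":0,"dy":0,"dz":-0.35,"rx":0,"ry":0,"rz":0.14,"hand":1},{"dx":0,"dy":0,"dz":-0.35,"rx":0,"ry":0,"rz":0.14,"hand":1},{"dx":0,"dy":0,"dz":-0.35,"rx":0,"ry":0,"rz":0.14,"hand":1},{"dx":0,"dy":0,"dz":-0.35,"rx":0,"ry":0,"rz":0.14,"hand":1},{"dx":0,"dy":0,"dz":-0.35,"rx":0,"ry":0,"rz":0.14,"hand":1},{"dx":0,"dy":0,"dz":-0.35,"rx":0,"ry":0,"rz":0.14,"hand":1}]'
cat > st.py <<'E'
from h import *
s=bot.observe(); print({k:np.round(s[k],4) for k in ['clock','qpos','position','tool_rot','force','moment','grip_width']})
E
python3 st.py
```

```text
clock: 6.8
position: [0.6046, 0.1994, 0.1334]
tool_rot: [3.14, -0.002, 0.952]
force: [9.5, 0.1, -2.3]
grip_width: 0.0121
{'clock': np.float64(6.8), 'qpos': array([-0.7891,  0.7378,  0.598 ,  1.6757, -0.5102,  0.8861, -0.6017]), 'position': array([0.6046, 0.1994, 0.1334]), 'tool_rot': array([ 3.1397e+00, -1.9000e-03,  9.5230e-01]), 'force': array([ 9.5322,  0.1309, -2.2598]), 'moment': array([-0.0375, -2.2105,  0.1608]), 'grip_width': np.float64(0.0121)}
```

```bash
python3 -m inch '[{"dx":-0.6,"dy":-0.8,"dz":-0.35,"rx":0,"ry":0,"rz":0.14,"hand":1},{"dx":0,"dy":0,"dz":-0.35,"rx":0,"ry":0,"rz":0.14,"hand":1},{"dx":0,"dy":0,"dz":-0.35,"rx":0,"ry":0,"rz":0.14,"hand":1},{"dx":0,"dy":0,"dz":-0.35,"rx":0,"ry":0,"rz":0.14,"hand":1},{"dx":0,"dy":0,"dz":-0.35,"rx":0,"ry":0,"rz":0.14,"hand":1},{"dx":0,"dy":0,"dz":-0.35,"rx":0,"ry":0,"rz":0.14,"hand":1},{"dx":0,"dy":0,"dz":-0.35,"rx":0,"ry":0,"rz":0.14,"hand":1},{"dx":0,"dy":0,"dz":-0.35,"rx":0,"ry":0,"rz":0.14,"hand":1}]'; python3 st.py
```

```text
clock: 7.6
position: [0.6047, 0.1985, 0.1363]
tool_rot: [3.141, -0.005, -0.168]
force: [18.3, -3.7, -5.9]
grip_width: 0.0121
{'clock': np.float64(7.6), 'qpos': array([-0.9382,  0.8453,  0.8856,  1.6835, -0.7629,  0.9893, -1.5152]), 'position': array([0.6047, 0.1985, 0.1363]), 'tool_rot': array([ 3.1414, -0.005 , -0.1684]), 'force': array([18.2647, -3.7045, -5.927 ]), 'moment': array([-0.9008, -3.9046,  0.1559]), 'grip_width': np.float64(0.0121)}
```

```bash
python3 -m inch '[{"dx":1.5,"dy":0,"dz":0,"rx":0,"ry":0,"rz":0.1,"hand":1},{"dx":0.5,"dy":0,"dz":-0.25,"rx":0,"ry":0,"rz":0.1,"hand":1},{"dx":0,"dy":0,"dz":-0.25,"rx":0,"ry":0,"rz":0.1,"hand":1}]'; python3 st.py
```

```text
clock: 7.9
position: [0.605, 0.1982, 0.1368]
tool_rot: [-3.142, -0.001, -0.467]
force: [3.6, -3.6, 7.5]
grip_width: 0.0122
{'clock': np.float64(7.9), 'qpos': array([-0.9658,  0.8825,  0.9554,  1.6808, -0.8248,  1.0312, -1.7645]), 'position': array([0.605 , 0.1982, 0.1368]), 'tool_rot': array([-3.1416e+00, -1.1000e-03, -4.6670e-01]), 'force': array([ 3.6385, -3.5937,  7.4841]), 'moment': array([-0.881 , -0.7279,  0.1662]), 'grip_width': np.float64(0.0122)}
```

```bash
python3 -m inch '[{"dx":0,"dy":0,"dz":-0.3,"rx":0,"ry":0,"rz":0.1,"hand":1},{"dx":0,"dy":0,"dz":-0.3,"rx":0,"ry":0,"rz":0.1,"hand":1},{"dx":0,"dy":0,"dz":-0.3,"rx":0,"ry":0,"rz":0.1,"hand":1}]'; python3 st.py
```

```text
clock: 8.2
position: [0.6048, 0.198, 0.1376]
tool_rot: [3.142, -0.001, -0.767]
force: [2.7, -3.6, 6.0]
grip_width: 0.0121
{'clock': np.float64(8.2), 'qpos': array([-0.9925,  0.9198,  1.0235,  1.6818, -0.8839,  1.0709, -2.0192]), 'position': array([0.6048, 0.198 , 0.1376]), 'tool_rot': array([ 3.1415e+00, -1.0000e-03, -7.6690e-01]), 'force': array([ 2.6739, -3.5725,  6.0457]), 'moment': array([-1.124, -0.695,  0.15 ]), 'grip_width': np.float64(0.0121)}
```

```bash
python3 -m inch '[{"dx":0,"dy":0,"dz":-0.3,"rx":0,"ry":0,"rz":0.08,"hand":1},{"dx":0,"dy":0,"dz":-0.3,"rx":0,"ry":0,"rz":0.08,"hand":1},{"dx":0,"dy":0,"dz":-0.2,"rx":0,"ry":0,"rz":0.04,"hand":1}]'; python3 st.py
```

```text
clock: 8.5
position: [0.6047, 0.1978, 0.1381]
tool_rot: [3.141, -0.001, -0.966]
force: [4.6, -4.3, 4.7]
grip_width: 0.0121
{'clock': np.float64(8.5), 'qpos': array([-1.0081,  0.9454,  1.0669,  1.6822, -0.9208,  1.0987, -2.1907]), 'position': array([0.6047, 0.1978, 0.1381]), 'tool_rot': array([ 3.1411e+00, -1.2000e-03, -9.6620e-01]), 'force': array([ 4.5743, -4.297 ,  4.651 ]), 'moment': array([-1.0652, -0.7206,  0.1286]), 'grip_width': np.float64(0.0121)}
```

```bash
python3 -m inch '[{"dx":0,"dy":0,"dz":-0.1,"rx":0,"ry":0,"rz":0.05,"hand":1},{"dx":0,"dy":0,"dz":-0.1,"rx":0,"ry":0,"rz":0.05,"hand":1}]'; python3 st.py;  python3 -m inch '[{"dx":0,"dy":0,"dz":-0.1,"rx":0,"ry":0,"rz":0.05,"hand":1},{"dx":0,"dy":0,"dz":-0.1,"rx":0,"ry":0,"rz":0.05,"hand":1}]'; python3 st.py
```

```text
clock: 8.7
position: [0.6046, 0.1979, 0.1383]
tool_rot: [3.141, -0.001, -1.064]
force: [4.1, -5.0, 3.0]
grip_width: 0.0122
{'clock': np.float64(8.7), 'qpos': array([-1.015 ,  0.958 ,  1.0872,  1.6824, -0.9385,  1.1125, -2.2759]), 'position': array([0.6046, 0.1979, 0.1383]), 'tool_rot': array([ 3.1410e+00, -1.1000e-03, -1.0643e+00]), 'force': array([ 4.0902, -4.9919,  3.028 ]), 'moment': array([-1.0916, -0.7333,  1.27  ]), 'grip_width': np.float64(0.0122)}
clock: 8.9
position: [0.6043, 0.1983, 0.1385]
tool_rot: [3.141, -0.0, -1.163]
force: [1.3, -3.6, 5.4]
grip_width: 0.0119
{'clock': np.float64(8.9), 'qpos': array([-1.0219,  0.9709,  1.1073,  1.6823, -0.9562,  1.1272, -2.3624]), 'position': array([0.6043, 0.1983, 0.1385]), 'tool_rot': array([ 3.1407e+00, -5.0000e-04, -1.1631e+00]), 'force': array([ 1.258 , -3.617 ,  5.3972]), 'moment': array([-0.6654, -0.1995,  2.0933]), 'grip_width': np.float64(0.0119)}
```

The moment jumped to 2.1 N m at about 4.0 rad total, so the knob is at its upper stop. I'll relax slightly, open and rise.

```bash
python3 -m inch '[{"dx":0,"dy":0,"dz":0,"rx":0,"ry":0,"rz":-0.06,"hand":1}]'; python3 st.py; python3 -m inch '[{"dx":0,"dy":0,"dz":0,"rx":0,"ry":0,"rz":0,"hand":-0.5},{"dx":0,"dy":0,"dz":0,"rx":0,"ry":0,"rz":0,"hand":-0.5},{"dx":0,"dy":0,"dz":0,"rx":0,"ry":0,"rz":0,"hand":-0.5},{"dx":0,"dy":0,"dz":-10,"rx":0,"ry":0,"rz":0,"hand":-0.5},{"dx":0,"dy":0,"dz":-20,"rx":0,"ry":0,"rz":0,"hand":-0.5},{"dx":0,"dy":0,"dz":-20,"rx":0,"ry":0,"rz":0,"hand":-0.5},{"dx":0,"dy":0,"dz":-20,"rx":0,"ry":0,"rz":0,"hand":-0.5},{"dx":0,"dy":0,"dz":-20,"rx":0,"ry":0,"rz":0,"hand":-0.5},{"dx":0,"dy":0,"dz":0,"rx":0,"ry":0,"rz":0,"hand":-0.5}]'; python3 look.py w5
```

```text
clock: 9.0
position: [0.6043, 0.1983, 0.1383]
tool_rot: [3.14, -0.001, -1.103]
force: [1.3, -2.9, 5.3]
grip_width: 0.012
{'clock': np.float64(9.0), 'qpos': array([-1.0183,  0.9636,  1.0957,  1.6821, -0.9455,  1.1189, -2.31  ]), 'position': array([0.6043, 0.1983, 0.1383]), 'tool_rot': array([ 3.1404e+00, -1.0000e-03, -1.1029e+00]), 'force': array([ 1.267 , -2.8922,  5.2743]), 'moment': array([-0.4762, -0.1347,  1.1698]), 'grip_width': np.float64(0.012)}
clock: 9.9
position: [0.6053, 0.1986, 0.2327]
tool_rot: [-3.138, -0.001, -1.107]
force: [1.0, 0.2, 0.1]
grip_width: 0.0638
{'clock': np.float64(9.9), 'qpos': array([-1.0515,  0.8708,  1.1926,  1.6036, -0.8444,  1.2592, -2.3823]), 'position': array([0.6053, 0.1986, 0.2327]), 'tool_rot': array([-3.1376e+00, -7.0000e-04, -1.1065e+00]), 'force': array([0.9994, 0.1609, 0.057 ]), 'moment': array([-0.0586,  0.0159, -0.0131]), 'grip_width': np.float64(0.0638)}
bridge 0.59 [177.0, 258.6] [0.60196755 0.1974588  0.103     ]
knob_grip 0.68 [195.5, 255.3] [0.60293496 0.20155658 0.145     ]
tray_handle 0.68 [235.2, 338.4] [0.52228867 0.20983157 0.113     ]
tray_handle 0.27 [194.7, 256.3] [0.59823134 0.20912706 0.113     ]
```

View pics/w5.png

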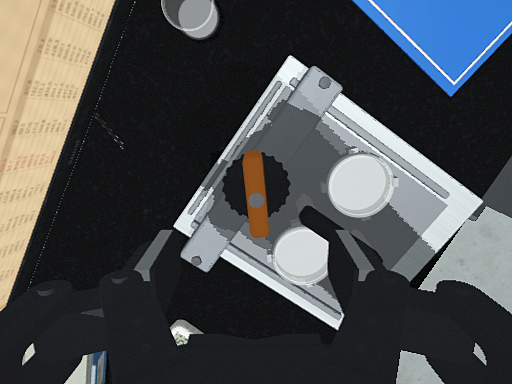

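The knob bar is undone and free at (195, 256). The handle is at (235, 338). I'll verify the bar height, then unwind the wrist.

```bash
python3 - <<'E'
from h import *
C=tuple(np.load('w5C.npy',allow_pickle=True)); d=np.load('w5.npy'); img=cv2.imread('pics/w5.png'); hsv=cv2.cvtColor(img,cv2.COLOR_BGR2HSV)
P=cloud('wrist',d,C); v,u=np.mgrid[:384,:512]
o=(hsv[...,0]>4)&(hsv[...,0]<25)&(hsv[...,1]>130)&(v>145)&(v<245)&(u>235)&(u<275)
z=P[...,2]; print(np.percentile(z[o],[5,25,50,75,95]))
E
python3 -m inch '[{"dx":0,"dy":0,"dz":0,"rx":0,"ry":0,"rz":-0.146,"hand":-1},{"dx":0,"dy":0,"dz":0,"rx":0,"ry":0,"rz":-0.146,"hand":-1},{"dx":0,"dy":0,"dz":0,"rx":0,"ry":0,"rz":-0.146,"hand":-1},{"dx":0,"dy":0,"dz":0,"rx":0,"ry":0,"rz":-0.146,"hand":-1},{"dx":0,"dy":0,"dz":0,"rx":0,"ry":0,"rz":-0.146,"hand":-1},{"dx":0,"dy":0,"dz":0,"rx":0,"ry":0,"rz":-0.146,"hand":-1},{"dx":0,"dy":0,"dz":0,"rx":0,"ry":0,"rz":-0.146,"hand":-1},{"dx":0,"dy":0,"dz":0,"rx":0,"ry":0,"rz":-0.146,"hand":-1},{"dx":0,"dy":0,"dz":0,"rx":0,"ry":0,"rz":-0.146,"hand":-1},{"dx":0,"dy":0,"dz":0,"rx":0,"ry":0,"rz":-0.146,"hand":-1}]'
python3 -m inch '[{"dx":0,"dy":0,"dz":0,"rx":0,"ry":0,"rz":-0.146,"hand":-1},{"dx":0,"dy":0,"dz":0,"rx":0,"ry":0,"rz":-0.146,"hand":-1},{"dx":0,"dy":0,"dz":0,"rx":0,"ry":0,"rz":-0.146,"hand":-1},{"dx":0,"dy":0,"dz":0,"rx":0,"ry":0,"rz":-0.146,"hand":-1},{"dx":0,"dy":0,"dz":0,"rx":0,"ry":0,"rz":-0.146,"hand":-1},{"dx":0,"dy":0,"dz":0,"rx":0,"ry":0,"rz":-0.146,"hand":-1},{"dx":0,"dy":0,"dz":0,"rx":0,"ry":0,"rz":-0.146,"hand":-1},{"dx":0,"dy":0,"dz":0,"rx":0,"ry":0,"rz":-0.146,"hand":-1},{"dx":0,"dy":0,"dz":0,"rx":0,"ry":0,"rz":-0.146,"hand":-1},{"dx":0,"dy":0,"dz":0,"rx":0,"ry":0,"rz":-0.146,"hand":-1}]'
python3 -m inch '[{"dx":0,"dy":0,"dz":0,"rx":0,"ry":0,"rz":-0.146,"hand":-1},{"dx":0,"dy":0,"dz":0,"rx":0,"ry":0,"rz":-0.146,"hand":-1},{"dx":0,"dy":0,"dz":0,"rx":0,"ry":0,"rz":-0.146,"hand":-1},{"dx":0,"dy":0,"dz":0,"rx":0,"ry":0,"rz":-0.146,"hand":-1},{"dx":0,"dy":0,"dz":0,"rx":0,"ry":0,"rz":-0.146,"hand":-1},{"dx":0,"dy":0,"dz":0,"rx":0,"ry":0,"rz":-0.146,"hand":-1},{"dx":0,"dy":0,"dz":0,"rx":0,"ry":0,"rz":-0.146,"hand":-1},{"dx":0,"dy":0,"dz":0,"rx":0,"ry":0,"rz":-0.146,"hand":-1},{"dx":0,"dy":0,"dz":0,"rx":0,"ry":0,"rz":0,"hand":-1}]'
python3 st.py
```

```text
[0.14447578 0.16206084 0.16321773 0.16395154 0.16473692]
clock: 11.1
position: [0.604, 0.1987, 0.2283]
tool_rot: [3.141, 0.001, 0.36]
force: [-0.5, -0.5, -0.3]
grip_width: 0.0851
clock: 12.1
position: [0.604, 0.1987, 0.2282]
tool_rot: [-3.141, 0.0, 1.82]
force: [-0.0, 0.5, -0.3]
grip_width: 0.0852
clock: 13.0
position: [0.6041, 0.1985, 0.2283]
tool_rot: [-3.141, -0.001, 2.984]
force: [0.4, -0.4, -0.4]
grip_width: 0.0852
{'clock': np.float64(13.0), 'qpos': array([-0.5103,  0.5477,  0.1509,  1.5786, -0.0919,  1.0231,  1.0801]), 'position': array([0.6041, 0.1985, 0.2283]), 'tool_rot': array([-3.1413e+00, -7.0000e-04,  2.9841e+00]), 'force': array([ 0.3736, -0.3704, -0.3513]), 'moment': array([ 0.0014, -0.0686,  0.023 ]), 'grip_width': np.float64(0.0852)}
```

The bar top is at 0.1637 m, 10 mm higher than before, so it is at the upper stop. Next is the handle.

```bash
python3 -m inch '[{"dx":30,"dy":0,"dz":0,"rx":0,"ry":0,"rz":-0.012,"hand":-1},{"dx":30,"dy":0,"dz":0,"rx":0,"ry":0,"rz":0,"hand":-1},{"dx":25.5,"dy":0,"dz":0,"rx":0,"ry":0,"rz":0,"hand":-1},{"dx":0,"dy":0,"dz":15,"rx":0,"ry":0,"rz":0,"hand":-1},{"dx":0,"dy":0,"dz":15,"rx":0,"ry":0,"rz":0,"hand":-0.4},{"dx":0,"dy":0,"dz":15,"rx":0,"ry":0,"rz":0,"hand":-0.4},{"dx":0,"dy":0,"dz":15,"rx":0,"ry":0,"rz":0,"hand":-0.4},{"dx":0,"dy":0,"dz":15,"rx":0,"ry":0,"rz":0,"hand":-0.4},{"dx":0,"dy":0,"dz":0,"rx":0,"ry":0,"rz":0,"hand":-0.4}]'; python3 look.py w6
```

```text
clock: 13.9
position: [0.5188, 0.2113, 0.1519]
tool_rot: [-3.139, -0.003, 2.99]
force: [0.2, -0.8, 0.8]
grip_width: 0.0598
{'clock': np.float64(13.9), 'qpos': array([-0.5844,  0.5248,  0.1268,  1.8501, -0.0903,  0.7755,  1.009 ]), 'position': array([0.5188, 0.2113, 0.1519]), 'tool_rot': array([-3.1395e+00, -2.5000e-03,  2.9895e+00]), 'force': array([ 0.1622, -0.7959,  0.7895]), 'moment': array([ 0.0186,  0.0311, -0.0086]), 'grip_width': np.float64(0.0598)}
bridge 0.77 [336.1, 255.9] [0.60550266 0.19948897 0.103     ]
tray_handle 0.6 [214.6, 252.0] [0.51850061 0.21042453 0.113     ]
```

View pics/w6.png

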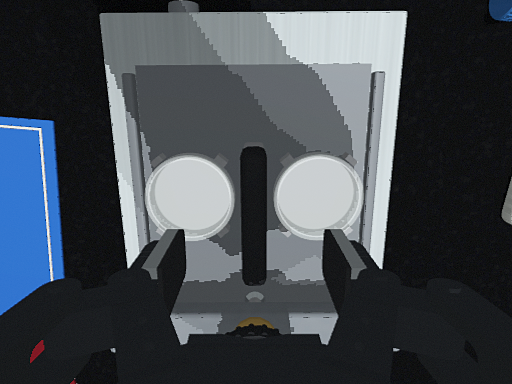

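The handle is centred between the jaws at (215, 253). I'll descend and grip.

```bash
python3 -m inch '[{"dx":0,"dy":0,"dz":14,"rx":0,"ry":0,"rz":0,"hand":-0.4},{"dx":0,"dy":0,"dz":14,"rx":0,"ry":0,"rz":0,"hand":-0.4},{"dx":0,"dy":0,"dz":14,"rx":0,"ry":0,"rz":0,"hand":-0.4},{"dx":0,"dy":0,"dz":10,"rx":0,"ry":0,"rz":-0.004,"hand":-0.4},{"dx":0,"dy":0,"dz":0,"rx":0,"ry":0,"rz":0,"hand":1},{"dx":0,"dy":0,"dz":0,"rx":0,"ry":0,"rz":0,"hand":1},{"dx":0,"dy":0,"dz":0,"rx":0,"ry":0,"rz":0,"hand":1},{"dx":0,"dy":0,"dz":0,"rx":0,"ry":0,"rz":0,"hand":1},{"dx":0,"dy":0,"dz":0,"rx":0,"ry":0,"rz":0,"hand":1},{"dx":0,"dy":0,"dz":0,"rx":0,"ry":0,"rz":0,"hand":1}]' 80; python3 st.py
```

```text
clock: 15.1
position: [0.5201, 0.2119, 0.1023]
tool_rot: [3.141, 0.001, 2.998]
force: [-0.6, -1.6, 7.2]
grip_width: 0.0122
{'clock': np.float64(15.1), 'qpos': array([-0.5714,  0.5981,  0.1101,  1.8806, -0.1002,  0.6672,  1.0253]), 'position': array([0.5201, 0.2119, 0.1023]), 'tool_rot': array([3.1410e+00, 8.0000e-04, 2.9976e+00]), 'force': array([-0.5698, -1.5624,  7.1641]), 'moment': array([-0.2348,  0.3736, -0.055 ]), 'grip_width': np.float64(0.0122)}
```

The grip is a bit high (grasp point 0.121 against bar centre 0.113), so I'll regrip 7 mm lower.

```bash
python3 -m inch '[{"dx":0,"dy":0,"dz":0,"rx":0,"ry":0,"rz":0,"hand":-0.4},{"dx":0,"dy":0,"dz":0,"rx":0,"ry":0,"rz":0,"hand":-0.4},{"dx":0,"dy":0,"dz":4,"rx":0,"ry":0,"rz":0,"hand":-0.4},{"dx":0,"dy":0,"dz":3.5,"rx":0,"ry":0,"rz":0,"hand":-0.4},{"dx":0,"dy":0,"dz":0,"rx":0,"ry":0,"rz":0,"hand":1},{"dx":0,"dy":0,"dz":0,"rx":0,"ry":0,"rz":0,"hand":1},{"dx":0,"dy":0,"dz":0,"rx":0,"ry":0,"rz":0,"hand":1},{"dx":0,"dy":0,"dz":0,"rx":0,"ry":0,"rz":0,"hand":1},{"dx":0,"dy":0,"dz":0,"rx":0,"ry":0,"rz":0,"hand":1},{"dx":0,"dy":0,"dz":0,"rx":0,"ry":0,"rz":0,"hand":1}]' 80; python3 look.py w7
```

```text
clock: 16.1
position: [0.5198, 0.2118, 0.0943]
tool_rot: [3.141, 0.0, 2.998]
force: [-1.7, 0.1, 5.6]
grip_width: 0.0129
{'clock': np.float64(16.1), 'qpos': array([-0.5696,  0.6105,  0.1077,  1.8844, -0.1018,  0.6516,  1.0267]), 'position': array([0.5198, 0.2118, 0.0943]), 'tool_rot': array([3.1414e+00, 2.0000e-04, 2.9977e+00]), 'force': array([-1.7255,  0.0579,  5.5723]), 'moment': array([-0.1147,  0.3584, -0.0658]), 'grip_width': np.float64(0.0129)}
tray_handle 0.83 [262.7, 255.3] [0.51942265 0.21269686 0.113     ]
```

View pics/w7.png

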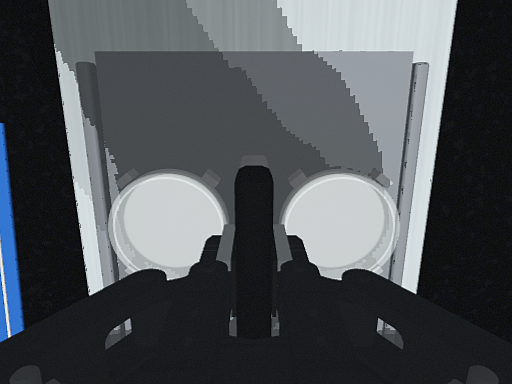

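The handle is firmly between the pads. I'll slide the tray straight out along tool +x without lifting, since the pin clears by only 2 mm.

```bash
python3 -m inch '[{"dx":3,"dy":0,"dz":0,"rx":0,"ry":0,"rz":0,"hand":1},{"dx":5,"dy":0,"dz":0,"rx":0,"ry":0,"rz":0,"hand":1},{"dx":7,"dy":0,"dz":0,"rx":0,"ry":0,"rz":0,"hand":1}]'; python3 st.py
```

```text
clock: 16.6
position: [0.5051, 0.214, 0.0943]
tool_rot: [3.141, 0.001, 2.997]
force: [3.8, -1.4, 3.5]
grip_width: 0.0125
{'clock': np.float64(16.6), 'qpos': array([-0.5872,  0.5947,  0.108 ,  1.9188, -0.1019,  0.632 ,  1.0112]), 'position': array([0.5051, 0.214 , 0.0943]), 'tool_rot': array([3.1411e+00, 1.2000e-03, 2.9974e+00]), 'force': array([ 3.7519, -1.3852,  3.4906]), 'moment': array([-0.1841, -0.9086, -0.0038]), 'grip_width': np.float64(0.0125)}
```

```bash
python3 -m inch '[{"dx":10,"dy":0,"dz":0,"rx":0,"ry":0,"rz":0,"hand":1},{"dx":10,"dy":0,"dz":0,"rx":0,"ry":0,"rz":0,"hand":1},{"dx":10,"dy":0,"dz":0,"rx":0,"ry":0,"rz":0,"hand":1},{"dx":10,"dy":0,"dz":0,"rx":0,"ry":0,"rz":0,"hand":1},{"dx":0,"dy":0,"dz":0,"rx":0,"ry":0,"rz":0,"hand":1}]'; python3 look.py w8;  python3 -c "
from h import *
save('top','top1.png')"
```

```text
clock: 17.1
position: [0.4632, 0.2201, 0.0943]
tool_rot: [-3.141, -0.001, 2.999]
force: [-7.5, 1.1, 14.4]
grip_width: 0.013
{'clock': np.float64(17.1), 'qpos': array([-0.6389,  0.5536,  0.1074,  2.0085, -0.1035,  0.5859,  0.9671]), 'position': array([0.4632, 0.2201, 0.0943]), 'tool_rot': array([-3.1413e+00, -1.5000e-03,  2.9988e+00]), 'force': array([-7.4614,  1.0566, 14.4089]), 'moment': array([ 0.105 ,  1.364 , -0.0408]), 'grip_width': np.float64(0.013)}
tray_handle 0.73 [267.2, 255.8] [0.46484496 0.22090798 0.113     ]
```

View pics/w8.png

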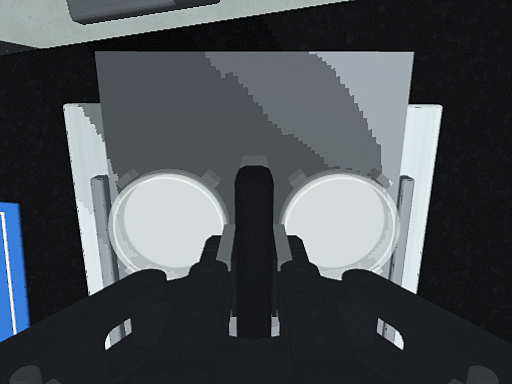

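View pics/top1.png

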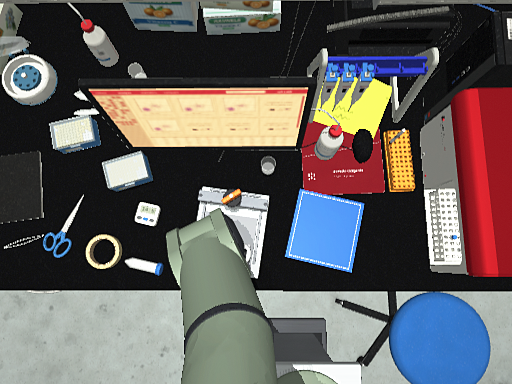

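The tray slid 57 mm together with the gripper and is clear of the bridge. I'll lift it and measure the mat.

```bash
python3 -m inch '[{"dx":1,"dy":0,"dz":-5,"rx":0,"ry":0,"rz":0,"hand":1},{"dx":0,"dy":0,"dz":-10,"rx":0,"ry":0,"rz":0,"hand":1},{"dx":0,"dy":0,"dz":-15,"rx":0,"ry":0,"rz":0,"hand":1},{"dx":0,"dy":0,"dz":-15,"rx":0,"ry":0,"rz":0,"hand":1},{"dx":0,"dy":0,"dz":-10,"rx":0,"ry":0,"rz":0,"hand":1},{"dx":0,"dy":0,"dz":0,"rx":0,"ry":0,"rz":0,"hand":1}]'; python3 look.py w9
python3 - <<'E'
from h import *
C=cal('top'); p,d=save('top','top2.png'); P=cloud('top',d,C)
for k in bot.tip_of('top','mat')[:2]: print(k['score'],k['centre'],atz('top',*k['centre'],0,C))
r=bot.trace('top','mat'); print([ (k['score'],k['box']) for k in r[:3]])
img=cv2.imread('pics/top0.png'); hsv=cv2.cvtColor(img,cv2.COLOR_BGR2HSV); v,u=np.mgrid[:384,:512]
for nm,m in [('trace',r[0]['region']),('hsv',(hsv[...,0]>100)&(hsv[...,0]<125)&(hsv[...,1]>120)&(hsv[...,2]>90)&(u>280)&(u<370)&(v>185)&(v<275))]:
    m=cv2.morphologyEx(m.astype(np.uint8),cv2.MORPH_OPEN,np.ones((5,5)))>0
    pts=np.array([atz('top',a,b,.003,C)[:2]*1000 for a,b in zip(*np.nonzero(m))]).astype(np.float32)
    print(nm,len(pts),cv2.minAreaRect(pts),pts.mean(0))
E
```

```text
clock: 17.95
position: [0.4646, 0.2201, 0.1503]
tool_rot: [3.14, 0.001, 2.998]
force: [-0.1, -0.1, -4.6]
grip_width: 0.0128
{'clock': np.float64(17.95), 'qpos': array([-0.6549,  0.4617,  0.1283,  1.9731, -0.0876,  0.7103,  0.9535]), 'position': array([0.4646, 0.2201, 0.1503]), 'tool_rot': array([3.1405e+00, 1.2000e-03, 2.9978e+00]), 'force': array([-0.1232, -0.0532, -4.6025]), 'moment': array([0.0568, 0.046 , 0.0216]), 'grip_width': np.float64(0.0128)}
tray_handle 0.88 [263.7, 252.4] [0.4937289  0.21531882 0.113     ]
0.87 [228.7, 322.1] [ 0.53061346 -0.06310168  0.        ]
[(0.57, [284.9, 188.1, 363.3, 271.6]), (0.56, [226.9, 209.1, 257.9, 271.1])]
trace 4744 ((528.5219116210938, -70.63792419433594), (203.76742553710938, 213.05557250976562), 77.45575714111328) [525.82794 -70.2535 ]
hsv 3691 ((528.85693359375, -70.47447967529297), (174.1834259033203, 188.74404907226562), 76.75251770019531) [527.4082  -70.63381]
```

View pics/w9.png

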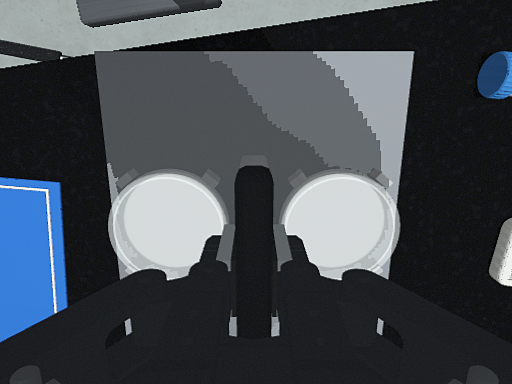

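The tray is held (weight about 4.6 N), and the mat centre is at about (0.528, −0.0705) with yaw −13°. I'll carry it sideways first, then forward.

```bash
python3 -m inch '[{"dx":0,"dy":-10,"dz":0,"rx":0,"ry":0,"rz":0,"hand":1},{"dx":0,"dy":-20,"dz":0,"rx":0,"ry":0,"rz":0,"hand":1},{"dx":0,"dy":-25,"dz":0,"rx":0,"ry":0,"rz":0,"hand":1},{"dx":0,"dy":-25,"dz":0,"rx":0,"ry":0,"rz":0,"hand":1},{"dx":0,"dy":-25,"dz":0,"rx":0,"ry":0,"rz":0,"hand":1},{"dx":0,"dy":-25,"dz":0,"rx":0,"ry":0,"rz":0,"hand":1},{"dx":0,"dy":-25,"dz":0,"rx":0,"ry":0,"rz":0,"hand":1},{"dx":0,"dy":-25,"dz":0,"rx":0,"ry":0,"rz":0,"hand":1},{"dx":0,"dy":-20,"dz":0,"rx":0,"ry":0,"rz":0,"hand":1},{"dx":0,"dy":0,"dz":0,"rx":0,"ry":0,"rz":0,"hand":1}]'; python3 st.py; python3 -m inch '[{"dx":-14,"dy":-15.5,"dz":0,"rx":0,"ry":0,"rz":0,"hand":1},{"dx":-20,"dy":-15.5,"dz":0,"rx":0,"ry":0,"rz":0,"hand":1},{"dx":-25,"dy":-15.5,"dz":0,"rx":0,"ry":0,"rz":0,"hand":1},{"dx":-20,"dy":-15.5,"dz":0,"rx":0,"ry":0,"rz":0,"hand":1},{"dx":-18,"dy":-15.5,"dz":0,"rx":0,"ry":0,"rz":0,"hand":1},{"dx":0,"dy":0,"dz":0,"rx":0,"ry":0,"rz":0.044,"hand":1},{"dx":0,"dy":0,"dz":0,"rx":0,"ry":0,"rz":0.043,"hand":1},{"dx":0,"dy":0,"dz":0,"rx":0,"ry":0,"rz":0,"hand":1}]'; python3 look.py w10; python3 -c "
from h import *
save('side','side2.png')"
```

```text
clock: 19.3
position: [0.4348, 0.0188, 0.1491]
tool_rot: [-3.141, -0.0, 2.994]
force: [0.1, 1.0, -4.7]
grip_width: 0.013
{'clock': np.float64(19.3), 'qpos': array([-0.3021,  0.3587,  0.151 ,  2.1641, -0.0889,  0.6251,  1.3347]), 'position': array([0.4348, 0.0188, 0.1491]), 'tool_rot': array([-3.1406e+00, -4.0000e-04,  2.9939e+00]), 'force': array([ 0.0668,  1.007 , -4.6758]), 'moment': array([0.0375, 0.0421, 0.0086]), 'grip_width': np.float64(0.013)}
clock: 20.1
position: [0.5203, -0.0687, 0.1488]
tool_rot: [-3.141, -0.001, 2.91]
force: [-0.1, 0.1, -4.6]
grip_width: 0.0128
{'clock': np.float64(20.1), 'qpos': array([-0.1171,  0.4831,  0.1813,  1.9476, -0.1269,  0.7222,  1.4783]), 'position': array([ 0.5203, -0.0687,  0.1488]), 'tool_rot': array([-3.1414e+00, -5.0000e-04,  2.9099e+00]), 'force': array([-0.1206,  0.0553, -4.5962]), 'moment': array([-0.0294, -0.0152,  0.0441]), 'grip_width': np.float64(0.0128)}
tray_handle 0.74 [262.1, 253.9] [ 0.54721937 -0.07483982  0.113     ]
```

View pics/w10.png

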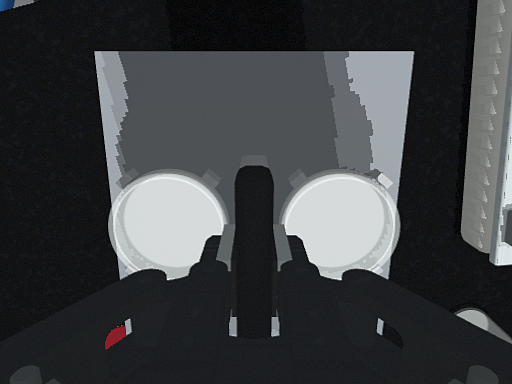

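View pics/side2.png

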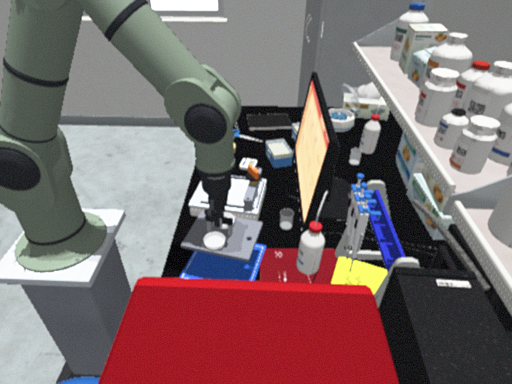

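The tray hangs level over the mat. Contact should come at TCP z of about 0.042, so I'll descend.

```bash
python3 -m inch '[{"dx":0,"dy":0,"dz":10,"rx":0,"ry":0,"rz":0,"hand":1},{"dx":0,"dy":0,"dz":15,"rx":0,"ry":0,"rz":0,"hand":1},{"dx":0,"dy":0,"dz":15,"rx":0,"ry":0,"rz":0,"hand":1},{"dx":0,"dy":0,"dz":15,"rx":0,"ry":0,"rz":0,"hand":1},{"dx":0,"dy":0,"dz":15,"rx":0,"ry":0,"rz":0,"hand":1},{"dx":0,"dy":0,"dz":15,"rx":0,"ry":0,"rz":0,"hand":1},{"dx":0,"dy":0,"dz":10,"rx":0,"ry":0,"rz":0,"hand":1},{"dx":0,"dy":0,"dz":5,"rx":0,"ry":0,"rz":0,"hand":1},{"dx":0,"dy":0,"dz":0,"rx":0,"ry":0,"rz":0,"hand":1}]'; python3 st.py; python3 -m inch '[{"dx":0,"dy":0,"dz":2,"rx":0,"ry":0,"rz":0,"hand":1},{"dx":0,"dy":0,"dz":2,"rx":0,"ry":0,"rz":0,"hand":1},{"dx":0,"dy":0,"dz":2,"rx":0,"ry":0,"rz":0,"hand":1},{"dx":0,"dy":0,"dz":0,"rx":0,"ry":0,"rz":0,"hand":1}]';python3 look.py w11
```

```text
clock: 21.25
position: [0.5203, -0.0687, 0.0485]
tool_rot: [-3.141, -0.001, 2.911]
force: [0.3, -0.7, -5.0]
grip_width: 0.0127
{'clock': np.float64(21.25), 'qpos': array([-0.0784,  0.6505,  0.132 ,  1.9972, -0.1656,  0.5048,  1.5123]), 'position': array([ 0.5203, -0.0687,  0.0485]), 'tool_rot': array([-3.1414e+00, -9.0000e-04,  2.9108e+00]), 'force': array([ 0.278 , -0.6636, -4.9622]), 'moment': array([-0.0302, -0.004 ,  0.0292]), 'grip_width': np.float64(0.0127)}
clock: 21.65
position: [0.5206, -0.0687, 0.0431]
tool_rot: [3.142, 0.0, 2.911]
force: [0.0, -0.0, -4.9]
grip_width: 0.0127
{'clock': np.float64(21.65), 'qpos': array([-0.0761,  0.6603,  0.1289,  1.9986, -0.1675,  0.4925,  1.5138]), 'position': array([ 0.5206, -0.0687,  0.0431]), 'tool_rot': array([3.1416e+00, 1.0000e-04, 2.9108e+00]), 'force': array([ 0.0374, -0.0335, -4.95  ]), 'moment': array([-0.0034,  0.102 , -0.0044]), 'grip_width': np.float64(0.0127)}
knob_grip 0.38 [264.5, 253.5] [ 0.47784448 -0.05855977  0.145     ]
tray_handle 0.8 [265.4, 254.9] [ 0.4946623  -0.06218782  0.113     ]
```

View pics/w11.png

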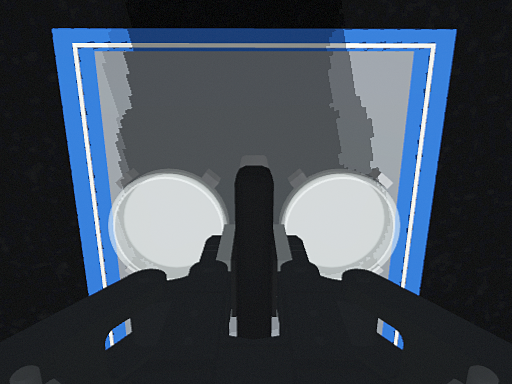

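The tray is centred and aligned on the mat, with the white outline evenly around it (left at about column 78–98, right at 412–435). I'll lower it to contact.

```bash
python3 -m inch '[{"dx":0,"dy":0,"dz":1,"rx":0,"ry":0,"rz":0,"hand":1},{"dx":0,"dy":0,"dz":0,"rx":0,"ry":0,"rz":0,"hand":1}]'; python3 -m inch '[{"dx":0,"dy":0,"dz":0.8,"rx":0,"ry":0,"rz":0,"hand":1},{"dx":0,"dy":0,"dz":0,"rx":0,"ry":0,"rz":0,"hand":1}]'
```

```text
clock: 22.05
position: [0.5207, -0.0687, 0.0423]
tool_rot: [3.141, 0.0, 2.911]
force: [-1.5, 1.1, 2.0]
grip_width: 0.0126
clock: 22.25
position: [0.5207, -0.0687, 0.0423]
tool_rot: [3.141, 0.0, 2.911]
force: [-8.1, 1.3, 23.2]
grip_width: 0.0128
```

Contact is firm. I'll unload slightly, open and rise.

```bash
python3 -m inch '[{"dx":0,"dy":0,"dz":-0.7,"rx":0,"ry":0,"rz":0,"hand":1},{"dx":0,"dy":0,"dz":0,"rx":0,"ry":0,"rz":0,"hand":-0.4},{"dx":0,"dy":0,"dz":0,"rx":0,"ry":0,"rz":0,"hand":-0.4},{"dx":0,"dy":0,"dz":0,"rx":0,"ry":0,"rz":0,"hand":-0.4},{"dx":0,"dy":0,"dz":-10,"rx":0,"ry":0,"rz":0,"hand":-0.4},{"dx":0,"dy":0,"dz":-20,"rx":0,"ry":0,"rz":0,"hand":-0.4},{"dx":0,"dy":0,"dz":-30,"rx":0,"ry":0,"rz":0,"hand":-0.4},{"dx":0,"dy":0,"dz":-40,"rx":0,"ry":0,"rz":0,"hand":-0.4},{"dx":0,"dy":0,"dz":-40,"rx":0,"ry":0,"rz":0,"hand":-0.4},{"dx":0,"dy":0,"dz":-40,"rx":0,"ry":0,"rz":0,"hand":-0.4}]'; python3 -m inch '[{"dx":0,"dy":0,"dz":-20,"rx":0,"ry":0,"rz":0,"hand":-0.4},{"dx":0,"dy":0,"dz":0,"rx":0,"ry":0,"rz":0,"hand":-0.4}]'; python3 look.py w12
python3 - <<'E'
from h import *
C=cal('top'); p,d=save('top','top3.png'); save('side','side3.png')
C=tuple(np.load('w12C.npy',allow_pickle=True)); P=cloud('wrist',np.load('w12.npy'),C); z=P[...,2]
h=(z>.062)&(z<.08); print('handle',h.sum(),np.median(z[h]),cv2.minAreaRect((P[h][:,:2]*1000).astype(np.float32)))
t=(z>.009)&(z<.018); t=cv2.morphologyEx(t.astype(np.uint8),cv2.MORPH_OPEN,np.ones((5,5)))>0
print('plate',t.sum(),cv2.minAreaRect((P[t][:,:2]*1000).astype(np.float32)))
q=P[t]; A=np.c_[q[:,:2],np.ones(len(q))]; print('tilt',np.linalg.lstsq(A,q[:,2],rcond=None)[0])
E
```

```text
clock: 23.25
position: [0.5202, -0.0688, 0.2244]
tool_rot: [3.142, 0.0, 2.911]
force: [1.4, -0.7, -0.5]
grip_width: 0.0598
clock: 23.45
position: [0.5217, -0.0689, 0.2455]
tool_rot: [3.14, 0.005, 2.91]
force: [-0.7, -0.4, 0.0]
grip_width: 0.0599
{'clock': np.float64(23.45), 'qpos': array([-0.1485,  0.3516,  0.2168,  1.8564, -0.0926,  0.9381,  1.4496]), 'position': array([ 0.5217, -0.0689,  0.2455]), 'tool_rot': array([3.1403, 0.005 , 2.9105]), 'force': array([-0.7186, -0.3854,  0.0027]), 'moment': array([-0.0368,  0.0013,  0.0499]), 'grip_width': np.float64(0.0599)}
bridge 0.45 [149.4, 255.1] [ 0.50272647 -0.06284554  0.103     ]
tray_handle 0.83 [161.9, 251.8] [ 0.51050699 -0.06748553  0.113     ]
handle 3217 0.0678534618187619 ((580.4495849609375, -113.96017456054688), (489.4481201171875, 348.9895935058594), 84.83668518066406)
plate 16098 ((592.57666015625, 48.47200012207031), (458.88250732421875, 219.45794677734375), 62.51113510131836)
tilt [-0.00070314 -0.00034988  0.01331252]
```

View pics/w12.png

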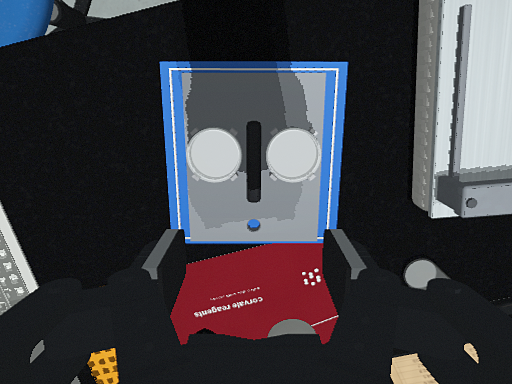

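View pics/top3.png

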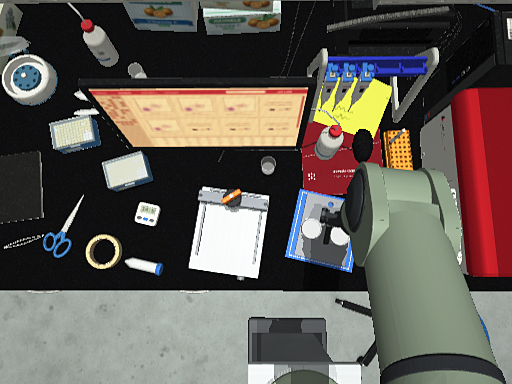

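View pics/side3.png

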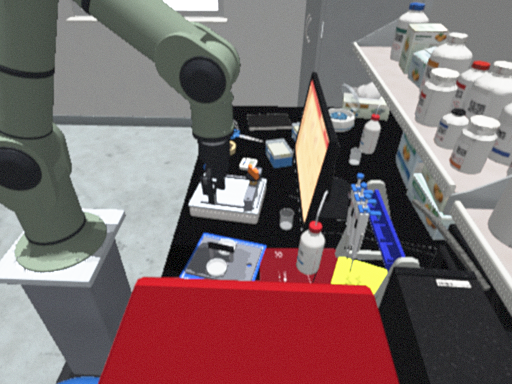

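```bash
python3 -c "
from workcell import bot
print(bot.job_done())"
```

```text
the job is handed in; nothing more can be done
None
```

The knob is undone to its upper stop and the dish tray is lying flat on the blue mat; I handed the job in at about 23.5 s.

- **Knob:** I turned it about 4 rad clockwise in a single grasp, until the moment jumped from 0.15 to 2.1 N m. The bar's top measured 164 mm afterwards, against 154 mm before, which matches the upper stop. It stayed up in the later pictures.
- **Tray:** My first grip on the handle was too high, so I re-gripped it lower. I slid the tray out flat about 57 mm, carried it over the mat and lowered it until it touched, then let go. I aimed the middle of the plate near the middle of the mat.
- **Last checks:** The pictures show the plate inside the mat's edges and aligned with it. A fit to the depth picture gave a tilt under 0.001. That fit also took in some area outside the plate, and its plate and handle outlines were unusable, so the centring rests on the pictures and the arm's readings.
- **Rest of the bench:** The bystanders I could compare in the before and after pictures look unmoved; the arm hid the mouse in the last top view. The gripper was clear of everything and read almost no force.

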